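Set the multimeter to the continuity beeper

TASK

Get the orange multimeter ready for continuity checks on the opened laptop: turn its click-stop dial to the fifth click clockwise from OFF (the setting with the yellow mark) and leave it resting in that click; only then press the yellow key fully down and let it come up again. Do not press the grey key, and leave the laptop and the tools around it where they lie.

Things in the scene. Friction and masses are not known exactly. Their poses are not given: they have to be found in the camera images.
- dial (a joint): Black selector dial on the meter's face, rad: 0 = OFF (red mark), growing clockwise seen from above, one click = 0.5236 (30 degrees), fifth click (yellow mark) = 2.618. Clicks 0 to 9, a hard stop just outside each end. A sprung ball holds each click: about 0.1 N m to leave it; half-way it gives way and drops into the next. Let go, it settles in the nearest. Starts at click 0, 1 or 2.
- dial_grip (a point): Centre of the dial's finger bar, on the dial's vertical axis, half-way up the bar. Bar 47 mm long, 12 mm thick, 15 mm high, standing on the dial's disc (49 mm across, 5 mm high, its underside 1 mm above the meter's face). The frame turns with the dial: x along the bar to the end with the white pointer line, y across the bar, z up; clockwise turning lessens its yaw.
- meter: Orange and black multimeter lying face up, 190 x 92 mm, face 42 mm above its underside; fast on its rubber feet. Origin at the centre of its underside, x towards its display end, y to the left of that, z up. Dial axis at x = -30 mm, y = 0. Ten marks round the dial 30 degrees apart: OFF red, 135 degrees anticlockwise of +x; fifth click yellow, 15 degrees clockwise of +x; the rest white.
- yellow_key (a joint): The yellow key's travel in m: 0 up, 0.003 fully down. A spring pushes it back up; it takes about 4 N to hold it fully down.
- yellow_key_top (a point): Centre of the top of the yellow key (12 mm along the meter, 18 mm across; its top 6 mm above the meter's face when up, 3 mm when fully down), at x = 24 mm, y = 24 mm of the meter, between dial and display. Moves straight down.
- grey_key (a joint): The grey key's travel in m, same make as the yellow key. It is not to be pressed.
- grey_key_top (a point): Centre of the top of the grey key, like the yellow one, at x = 24 mm, y = -24 mm of the meter.
- laptop: Opened black laptop base, 330 mm long (its y), 225 mm wide (its x), 18 mm high, inside showing; does not move. Origin at the centre of its underside.
- screwdriver_mid (a point): Middle of a loose silver precision screwdriver, about 160 mm long, 10 mm thick, lying beside the meter.
- spudger_mid (a point): Middle of a loose blue plastic pry tool, about 135 mm long, 16 mm wide, 6 mm thick, lying on the other side of the meter.
- screw_tray_mid (a point): Centre of a loose small steel screw tray, 60 x 90 x 14 mm, beyond the laptop.

How it is judged:
By the outcome, as a careful person would: the job done as asked, in the order asked, and still so for the second after the job is handed in, with the robot touching nothing.
It also fails if it takes over 61 s, if anything falls off the work surface, if the arm or the gripper's body presses on something with over 40 N, if the wrist force passes 120 N, or if a joint passes its speed limit or range.

ROBOT

A 7-joint arm with a two-finger parallel gripper is mounted at the origin on the work surface. World frame = base frame: x ahead of the robot, y to its left, z up, the work surface at z = 0. Lengths are in m, angles in rad, forces in N, time in s.
With the tool pointing down it reaches from about 0.425 to 0.925 m from the base axis. Payload 6.8 kg.
Tool frame: the origin (TCP) lies at the very end of the fingers, on their centre line; the grasp point (between the pads) lies 19 mm behind it; z points along the fingers, y is the line along which they close (so a half turn about z gives the same grasp; the last joint's range is limited). The gripper opens to 85 mm and grips with 20 to 120 N. Pads are 22 mm wide; open, the fingers measure 114 mm over their backs; the gripper's body (76 mm by 85 mm) begins 54 mm behind the grasp point. The pads swing forward as they close: fully open they stand 13 mm farther back than shut.
Start: joints at [-1.28, 0.477, 0.022, 1.555, -0.011, 1.109, -0.083], TCP at [0.262, 0.622, 0.231] pointing down, gripper open.
Joint ranges: [-2.96, 2.96], [-0.34, 2.1], [-1.41, 1.46], [0.24, 2.44], [-1.37, 4.51], [0.17, 1.92], [-2.96, 2.96]. Speed limits (rad/s): [2.39, 2.39, 3.14, 3.14, 3.14, 3.14, 3.14].

INTERFACE

Orientations are given as a unit quaternion [w, x, y, z].
In Python, from station import telemetry, viewer, job, search_frame, cut_out gives the robot as it stands. The module is installed in compiled form; this text tells all that it offers.
- The arm moves only by the shell command python3 -m crank 'ROWS' [FORCE]. ROWS is JSON, a list of rows, each an object with "delta_rot": the turn, a rotation vector about the tool's x, y, z in degrees, a list of three; "xyz": the shift along the tool's x, y, z in m, a list of three; "fingers": the gripper command: -1 is fully open, 1 is shut, values between are in proportion. In form: [{"delta_rot": [ax, ay, az], "xyz": [dx, dy, dz], "fingers": fingers}, ...]. A call has 1 to 10 rows; each row is the pose to reach, as a shift and turn from the pose commanded when the call began, along the tool's axes at that moment; what a row does not reach only later rows make up. A row lasts 1/10 s, in which the tool goes at most 50 mm and 8.59 degrees, less where a joint would pass 70% of its speed; a pose out of reach is approached as far as the arm can. A call with a gripper value outside its range is refused whole. The fingers move at their own pace and stop on an object; FORCE is the grip in N (left out, the last holds). Time passes only in rows, so rows that repeat a pose let the fingers close. It gives the time, the measured TCP pose, the force, the opening and the grip force at its end, in the units of the state.
- telemetry.get_obs(): the state, without advancing time (a new reading comes with each control period).
- viewer.read_camera(name): name is "side" or "top"; returns a dict with "img" (480x640x3 uint8, red, green, blue), "fx", "fy", "cx", "cy" (pixels), "k1" (the pictures are not rectified: a ray, as slopes to the right and down, at radius r is drawn at 1 + k1 r^2 times it, then the intrinsics apply), "origin" and "rotation" of the camera in the world. Camera axes: x right, y up, looking along -z (the intrinsics and any distortion apply to the point x, -y, -z); pixel columns grow to the right and rows downward; lengths in m; the calibration is good to about 2 mm. A picture is of the moment at which its call begins. There is no depth.
- job.hand_in(): hands the job in; it is judged then, once.
Trained networks look in the newest picture that a camera, given by its name, has taken for a name from the list of things; names that differ only in an ending like _2 or _b are one class to them, and where a whole thing is asked for, a point or a joint stands for the part that bears it (a point fixed in the world has none). Each returns a list of dicts, best first, with "score" (0 to 1); they miss things now and then, are a little off and sometimes report something else, mostly with a low value. They report only what shows in the picture. A call takes as long as a camera call.
- search_frame(camera, thing): "pixel" ([column, row] in pixels, amid what is visible of it).
- cut_out(camera, thing): "pixels" (480x640 bool, what is visible of it) and "pixel" ([column, row] in pixels, amid what is visible of it).
The state is a dict: "t": time; "q": joint angles; "joint_vel": joint speeds; "joint_torque": joint torques, N m; "eef_pos": TCP position; "tool_rot": TCP orientation; "contact_force": force on the tool from outside, world axes, zero at the start; "torque": the same for the moment, N m; "gripper_width": opening from 0.0 (shut) to 1.0 (fully open); "grasp_force": force on a finger pad.
Only numpy, scipy, OpenCV 4.12 (cv2) and the standard library are available. Lean on these libraries where they do the work, as an engineer would, in place of code of your own. Each camera call takes 0.05 s, during which the arm holds its last target. There are 200 camera calls.

## Working session

There is one attempt and no reset: what is moved stays moved. The work goes in short steps, Python scripts to look and compute and a shell command to move; the robot and the scene stay as the last step left them, time stands still between calls to the robot, and variables do not carry over. Pictures are saved under pics/ and viewed, at most 10 in all, crops included, and the job is handed in when it is done.

```bash
mkdir -p pics
cat > h.py <<'E'
import numpy as np, cv2
from station import telemetry, viewer, job, search_frame, cut_out
def und(c,px):
    K=np.array([[c['fx'],0,c['cx']],[0,c['fy'],c['cy']],[0,0,1.]])
    return cv2.undistortPoints(np.array(px,float).reshape(-1,1,2),K,np.array([c['k1'],0,0,0.]))[:,0]
def at_z(c,px,z):
    s=und(c,px); R=np.array(c['rotation']).reshape(3,3); o=np.array(c['origin'])
    d=np.c_[s[:,0],-s[:,1],-np.ones(len(s))]@R.T
    return o+d*((z-o[2])/d[:,2])[:,None]
def proj(c,P):
    R=np.array(c['rotation']).reshape(3,3); p=(np.array(P,float).reshape(-1,3)-c['origin'])@R
    s=np.c_[p[:,0]/-p[:,2],-p[:,1]/-p[:,2]]; r2=(s**2).sum(1,keepdims=True); s=s*(1+c['k1']*r2)
    return s*[c['fx'],c['fy']]+[c['cx'],c['cy']]
def save(n,img): cv2.imwrite('pics/'+n,img[:,:,::-1])
E
python3 - <<'E'
from h import *
np.set_printoptions(precision=4,suppress=True)
o=telemetry.get_obs(); print(o['t'],o['eef_pos'],o['tool_rot'],o['gripper_width'])
for n in('top','side'):
    c=viewer.read_camera(n); save(n+'0.png',c['img']); print(n,c['origin'],c['fx'],c['k1'])
    for t,z in(('meter',.042),('dial_grip',.055),('yellow_key_top',.048),('grey_key_top',.048),('screwdriver_mid',.005),('spudger_mid',.003)):
        r=search_frame(n,t)[:2]
        print(t,[(np.round(k['pixel']),round(k['score'],2),at_z(c,k['pixel'],z)[0]) for k in r])
E
```

```text
0.0 [0.2619 0.6215 0.2304] [-0.0001  0.1981  0.9802 -0.0009] 1.0000044410599782
top [0.4548 0.0084 0.9602] 475.249349687047 -0.040137023311715106Traceback (most recent call last):
  File "<stdin>", line 8, in <module>
  File "h.py", line 7, in at_z
    s=und(c,px); R=np.array(c['rotation']).reshape(3,3); o=np.array(c['origin'])
                   ~~~~~~~~~~~~~~~~~~~~~~~~~~~~~~~^^^^^
ValueError: cannot reshape array of size 4 into shape (3,3)
```

```bash
sed -i "s/np.array(c\['rotation'\]).reshape(3,3)/Rot.from_quat(c['rotation'],scalar_first=True).as_matrix()/; 1a from scipy.spatial.transform import Rotation as Rot" h.py
python3 - <<'E'
from h import *
np.set_printoptions(precision=4,suppress=True)
for n in('top','side'):
    c=viewer.read_camera(n); save(n+'0.png',c['img']); print(n,c['origin'],c['fx'],c['k1'])
    for t,z in(('meter',.042),('dial_grip',.055),('yellow_key_top',.048),('grey_key_top',.048),('screwdriver_mid',.005),('spudger_mid',.003)):
        r=search_frame(n,t)[:2]
        print(t,[(np.round(k['pixel']),round(k['score'],2),at_z(c,k['pixel'],z)[0]) for k in r])
E
```

```text
top [0.4548 0.0084 0.9602] 475.249349687047 -0.040137023311715106
meter [(array([452., 281.]), 0.97, array([ 0.5469, -0.2516,  0.042 ]))]
dial_grip [(array([460., 295.]), 0.69, array([ 0.5184, -0.2622,  0.055 ]))]
yellow_key_top [(array([442., 268.]), 0.37, array([ 0.5716, -0.2329,  0.048 ]))]
grey_key_top []
screwdriver_mid [(array([406., 301.]), 0.68, array([ 0.5079, -0.1682,  0.005 ]))]
spudger_mid []
side [0.3622 0.4524 0.6951] 479.1287760259464 -0.041574815899704895
meter [(array([424., 177.]), 0.62, array([ 0.543 , -0.2389,  0.042 ]))]
dial_grip [(array([443., 173.]), 0.66, array([ 0.5136, -0.2577,  0.055 ]))]
yellow_key_top [(array([413., 173.]), 0.56, array([ 0.5647, -0.2326,  0.048 ]))]
grey_key_top []
screwdriver_mid [(array([426., 216.]), 0.76, array([ 0.5051, -0.1811,  0.005 ]))]
spudger_mid [(array([444., 156.]), 0.53, array([ 0.5437, -0.3655,  0.003 ]))]
```

View pics/top0.png

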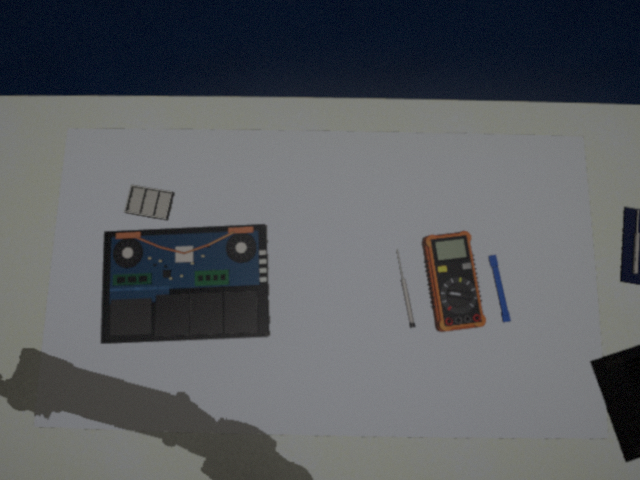

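View pics/side0.png

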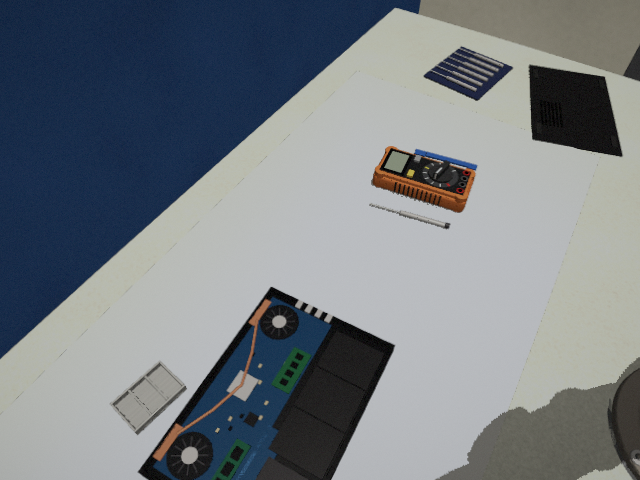

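Run:
```python
from h import *
out=[]
for n in('top','side'):
    c=viewer.read_camera(n)
    # plane z=.042; image u=-y, v=-x; 0.5mm/px, centre (.545,-.25)
    v,u=np.mgrid[0:440,0:390]
    P=np.stack([.545+(220-v)*.0005,-.25-(u-195)*.0005,np.full(u.shape,.042)],-1)
    p=proj(c,P.reshape(-1,3)).reshape(440,390,2).astype(np.float32)
    w=cv2.remap(c['img'],p[...,0],p[...,1],cv2.INTER_CUBIC)
    w=cv2.convertScaleAbs(w,alpha=1.6); out.append(w)
    m=cut_out(n,'meter')
    if m: 
        mm=m[0]['pixels']; ys,xs=np.nonzero(mm); q=at_z(c,np.c_[xs,ys],.042)
        print(n,cv2.minAreaRect((q[:,:2]*1000).astype(np.float32)))
save('rect.png',np.hstack(out))
```

```text
top ((549.2595825195312, -252.90248107910156), (189.5352325439453, 101.39859008789062), 7.425995826721191)
side ((545.8702392578125, -239.5547637939453), (189.01658630371094, 131.6495361328125), 8.533864974975586)
```

View pics/rect.png

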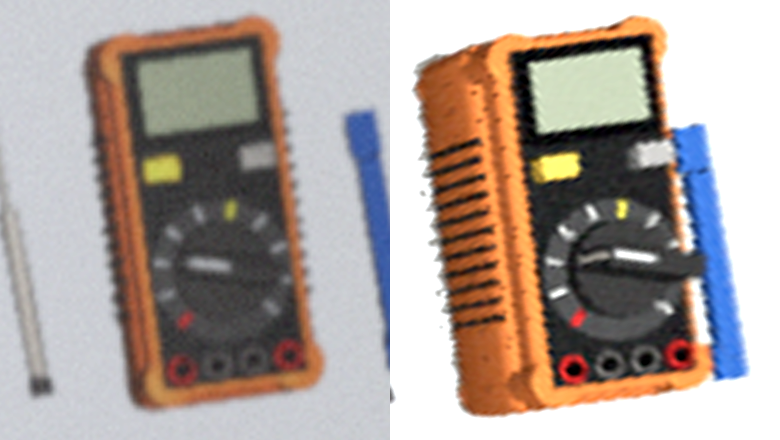

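```bash
cat > m.py <<'E'
from h import *
np.set_printoptions(precision=4,suppress=True)
L={'red':(-.03+.031*np.cos(np.radians(135)),.031*np.sin(np.radians(135))),'ym':(-.03+.031*np.cos(np.radians(15)),-.031*np.sin(np.radians(15))),'yk':(.024,.024)}
def meas(n):
    c=viewer.read_camera(n); hsv=cv2.cvtColor(c['img'],cv2.COLOR_RGB2HSV).astype(int); H,S,V=hsv[...,0],hsv[...,1],hsv[...,2]
    m0=cut_out(n,'meter')[0]['pixels']
    W={}
    for k,mask,near,z in(('red',((H<6)|(H>174))&(S>140),(.493,-.244),.0425),('ym',(abs(H-29)<6)&(S>90),(.550,-.267),.0425),('yk',(abs(H-29)<6)&(S>110),(.571,-.234),.048)):
        u,v=proj(c,[*near,z])[0]; r=10 if k=='yk' else 6
        yy,xx=np.mgrid[0:480,0:640]; mk=mask&m0&(np.hypot(xx-u,yy-v)<r)
        w=(mk*S).astype(float)
        if mk.sum()==0: print(n,k,'none'); continue
        W[k]=at_z(c,[(w*xx).sum()/w.sum(),(w*yy).sum()/w.sum()],z)[0]; print(n,k,mk.sum(),W[k])
    return c,W
E
python3 - <<'E'
from m import *
A=[];B=[]
for n in('top','side'):
    c,W=meas(n)
    a=np.array([L[k] for k in W]);b=np.array([W[k][:2] for k in W]);A.append(a);B.append(b)
def fit(a,b):
    ac=a-a.mean(0);bc=b-b.mean(0)
    th=np.arctan2((ac[:,0]*bc[:,1]-ac[:,1]*bc[:,0]).sum(),(ac*bc).sum()); R=np.array([[np.cos(th),-np.sin(th)],[np.sin(th),np.cos(th)]])
    t=b.mean(0)-R@a.mean(0); print('yaw',np.degrees(th),'dial',R@[-.03,0]+t,'yk',R@[.024,.024]+t,'res',np.abs(a@R.T+t-b).max())
for a,b in zip(A,B): fit(a,b)
fit(np.vstack(A),np.vstack(B))
o=telemetry.get_obs();print(o['t'],o['eef_pos'],Rot.from_quat(o['tool_rot'],scalar_first=True).as_matrix(),o['q'])
E
```

```text
top red 6 [ 0.4946 -0.2444  0.0425]
top ym 12 [ 0.5503 -0.2675  0.0425]
top yk 61 [ 0.5702 -0.2317  0.048 ]
side red 8 [ 0.4963 -0.2467  0.0425]
side ym 12 [ 0.5512 -0.268   0.0425]
side yk 40 [ 0.5713 -0.231   0.048 ]
yaw 7.750082382764406 dial [ 0.5196 -0.2632] yk [ 0.5698 -0.2321] res 0.0004328316249422315
yaw 9.494574236966546 dial [ 0.5213 -0.2645] yk [ 0.5706 -0.2319] res 0.0009345663869292364
yaw 8.62077109163316 dial [ 0.5204 -0.2638] yk [ 0.5702 -0.232 ] res 0.0012723172034160013
1.2 [0.2621 0.6221 0.2313] [[-0.9215  0.3883 -0.    ]
 [ 0.3883  0.9215  0.    ]
 [ 0.      0.     -1.    ]] [-1.2801  0.477   0.0224  1.5554 -0.0115  1.1093 -0.0831]
```

```bash
python3 -m crank '[{"delta_rot":[0,0,40],"xyz":[-0.45,-0.32,0],"fingers":0},{"delta_rot":[0,0,40],"xyz":[-0.45,-0.32,0],"fingers":0},{"delta_rot":[0,0,40],"xyz":[-0.45,-0.32,0],"fingers":0},{"delta_rot":[0,0,40],"xyz":[-0.45,-0.32,0],"fingers":0},{"delta_rot":[0,0,40],"xyz":[-0.45,-0.32,0],"fingers":0},{"delta_rot":[0,0,40],"xyz":[-0.45,-0.32,0],"fingers":0},{"delta_rot":[0,0,40],"xyz":[-0.45,-0.32,0],"fingers":0},{"delta_rot":[0,0,40],"xyz":[-0.45,-0.32,0],"fingers":0},{"delta_rot":[0,0,40],"xyz":[-0.45,-0.32,0],"fingers":0},{"delta_rot":[0,0,40],"xyz":[-0.45,-0.32,0],"fingers":0}]' 60
cat > go.py <<'E'
import sys
from m import *
def go(x,y,z,yaw):  # yaw of tool y axis, deg
    o=telemetry.get_obs(); R=Rot.from_quat(o['tool_rot'],scalar_first=True).as_matrix()
    d=R.T@(np.array([x,y,z])-o['eef_pos']); cur=np.degrees(np.arctan2(R[1,1],R[0,1]))
    print('t',round(o['t'],2),'pos',o['eef_pos'],'yaw',round(cur,2),'tilt',R[:,2],'xyz',d,'rotz',(cur-yaw+180)%360-180,'F',o['contact_force'],'w',o['gripper_width'],'q',o['q'])
go(*map(float,sys.argv[1:5]))
E
python3 go.py .5204 -.2638 .13 -6.7
```

```text
t: 2.2
eef_pos: [0.5259, 0.1951, 0.2317]
tool_rot: [0.0, 0.521, 0.853, 0.0]
contact_force: [1.5, 0.8, -0.6]
gripper_width: 0.503
grasp_force: 0.0
t 2.2 pos [0.5259 0.1951 0.2317] yaw 27.17 tilt [ 0.0006  0.0006 -1.    ] xyz [-0.4058 -0.2145  0.1014] rotz 33.86672477088101 F [ 1.5427  0.8386 -0.581 ] w 0.5031066233609313 q [-0.7424  0.2955  0.3399  1.8511 -0.1151  1.0131  0.119 ]
```

```bash
python3 -m crank '[{"delta_rot":[0,0,33.9],"xyz":[-0.37,-0.19,0.06],"fingers":0},{"delta_rot":[0,0,33.9],"xyz":[-0.37,-0.19,0.06],"fingers":0},{"delta_rot":[0,0,33.9],"xyz":[-0.37,-0.19,0.06],"fingers":0},{"delta_rot":[0,0,33.9],"xyz":[-0.37,-0.19,0.06],"fingers":0},{"delta_rot":[0,0,33.9],"xyz":[-0.37,-0.19,0.06],"fingers":0},{"delta_rot":[0,0,33.9],"xyz":[-0.37,-0.19,0.06],"fingers":0},{"delta_rot":[0,0,33.9],"xyz":[-0.37,-0.19,0.06],"fingers":0},{"delta_rot":[0,0,33.9],"xyz":[-0.37,-0.19,0.06],"fingers":0},{"delta_rot":[0,0,33.9],"xyz":[-0.37,-0.19,0.06],"fingers":0},{"delta_rot":[0,0,33.9],"xyz":[-0.37,-0.19,0.06],"fingers":0}]'
python3 go.py .5204 -.2638 .13 -6.7
```

```text
t: 3.2
eef_pos: [0.5237, -0.2235, 0.1712]
tool_rot: [0.001, 0.75, 0.662, -0.001]
contact_force: [0.1, 0.0, -0.5]
gripper_width: 0.497
grasp_force: 0.0
t 3.2 pos [ 0.5237 -0.2235  0.1712] yaw -7.12 tilt [-0.0004 -0.002  -1.    ] xyz [-0.0403  0.0017  0.0413] rotz -0.4155985308946697 F [ 0.108   0.0129 -0.47  ] w 0.4973057049765866 q [-0.1474  0.413   0.5672  1.9016 -0.2754  0.9043  0.4294]
```

```bash
python3 -m crank '[{"delta_rot":[0,0,-0.4],"xyz":[-0.02,0.001,0.03],"fingers":0},{"delta_rot":[0,0,-0.4],"xyz":[-0.04,0.0017,0.07],"fingers":0},{"delta_rot":[0,0,-0.4],"xyz":[-0.0403,0.0017,0.07],"fingers":0},{"delta_rot":[0,0,-0.4],"xyz":[-0.0403,0.0017,0.07],"fingers":0},{"delta_rot":[0,0,-0.4],"xyz":[-0.0403,0.0017,0.07],"fingers":0}]'
python3 go.py .5204 -.2638 .051 -6.7
python3 - <<'E'
from h import *
out=[]
for n in('top','side'):
    c=viewer.read_camera(n); u,v=proj(c,[.5204,-.2638,.06])[0].astype(int)
    out.append(cv2.resize(cv2.convertScaleAbs(c['img'][v-55:v+55,u-50:u+50],alpha=1.7),(400,440),interpolation=cv2.INTER_CUBIC))
save('near.png',np.hstack(out))
E
```

```text
t: 3.7
eef_pos: [0.5233, -0.2582, 0.1027]
tool_rot: [0.001, 0.745, 0.668, 0.001]
contact_force: [0.8, -0.1, 0.8]
gripper_width: 0.503
grasp_force: 0.0
t 3.7 pos [ 0.5233 -0.2582  0.1027] yaw -6.25 tilt [ 0.0023  0.0002 -1.    ] xyz [-0.0059 -0.0024  0.0517] rotz 0.4510685350244046 F [ 0.829  -0.057   0.8312] w 0.5029163101141463 q [-0.0337  0.527   0.5113  1.9164 -0.3569  0.7861  0.5659]
```

View pics/near.png

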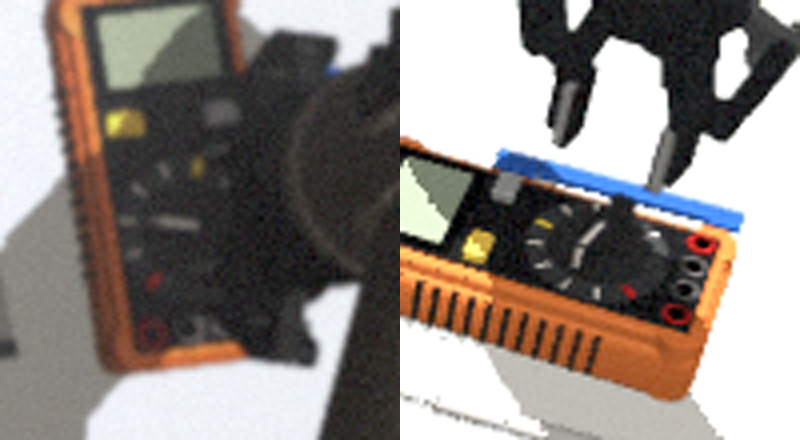

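```bash
python3 -m crank '[{"delta_rot":[0,0,0],"xyz":[-0.004,-0.0024,0.01],"fingers":0},{"delta_rot":[0,0,0],"xyz":[-0.004,-0.0024,0.03],"fingers":0},{"delta_rot":[0,0,0],"xyz":[-0.004,-0.0024,0.044],"fingers":0},{"delta_rot":[0,0,0],"xyz":[-0.004,-0.0024,0.049],"fingers":0},{"delta_rot":[0,0,0],"xyz":[-0.004,-0.0024,0.049],"fingers":0},{"delta_rot":[0,0,0],"xyz":[-0.004,-0.0024,0.049],"fingers":0}]' 40
python3 go.py .5204 -.2638 .052 -6.7
```

```text
t: 4.4
eef_pos: [0.5193, -0.2633, 0.0526]
tool_rot: [0.0, 0.745, 0.667, 0.0]
contact_force: [0.2, 0.3, 0.5]
gripper_width: 0.501
grasp_force: 0.0
t 4.4 pos [ 0.5193 -0.2633  0.0526] yaw -6.36 tilt [ 0.0004 -0.0003 -1.    ] xyz [-0.0004  0.0012  0.0006] rotz 0.3433785027307863 F [0.2301 0.3287 0.4989] w 0.50101749888097 q [ 0.0126  0.5987  0.4657  1.9406 -0.4065  0.6944  0.6144]
```

```bash
python3 -m crank '[{"delta_rot":[0,0,0],"xyz":[0,0.001,0],"fingers":0.4},{"delta_rot":[0,0,0],"xyz":[0,0.001,0],"fingers":0.7},{"delta_rot":[0,0,0],"xyz":[0,0.001,0],"fingers":1},{"delta_rot":[0,0,0],"xyz":[0,0.001,0],"fingers":1},{"delta_rot":[0,0,0],"xyz":[0,0.001,0],"fingers":1},{"delta_rot":[0,0,0],"xyz":[0,0.001,0],"fingers":1},{"delta_rot":[0,0,0],"xyz":[0,0.001,0],"fingers":1},{"delta_rot":[0,0,0],"xyz":[0,0.001,0],"fingers":1}]' 40
python3 go.py .5204 -.2638 .052 -6.7
```

```text
t: 5.2
eef_pos: [0.5202, -0.2633, 0.053]
tool_rot: [0.0, 0.745, 0.667, 0.0]
contact_force: [-1.3, 1.0, 6.5]
gripper_width: 0.125
grasp_force: 39.8
t 5.2 pos [ 0.5202 -0.2633  0.053 ] yaw -6.36 tilt [ 0.0008  0.0001 -1.    ] xyz [-0.0005  0.0003  0.001 ] rotz 0.3391475997375153 F [-1.3364  1.0079  6.5155] w 0.12542669615013383 q [ 0.0124  0.5991  0.4658  1.9386 -0.4067  0.696   0.6139]
```

```bash
python3 -m crank '[{"delta_rot":[0,0,3],"xyz":[0,0,-0.001],"fingers":1},{"delta_rot":[0,0,8],"xyz":[0,0,-0.001],"fingers":1},{"delta_rot":[0,0,13],"xyz":[0,0,-0.001],"fingers":1},{"delta_rot":[0,0,18],"xyz":[0,0,-0.001],"fingers":1},{"delta_rot":[0,0,23],"xyz":[0,0,-0.001],"fingers":1},{"delta_rot":[0,0,28],"xyz":[0,0,-0.001],"fingers":1},{"delta_rot":[0,0,30],"xyz":[0,0,-0.001],"fingers":1},{"delta_rot":[0,0,30],"xyz":[0,0,-0.001],"fingers":1}]'
python3 go.py .5204 -.2638 .053 -96.7
```

```text
t: 6.0
eef_pos: [0.5199, -0.2632, 0.0531]
tool_rot: [0.0, 0.892, 0.452, -0.0]
contact_force: [0.0, -1.4, -3.2]
gripper_width: 0.125
grasp_force: 40.5
t 6.0 pos [ 0.5199 -0.2632  0.0531] yaw -36.31 tilt [-0.0003 -0.0004 -1.    ] xyz [-0.0002  0.0008  0.0001] rotz 60.38829692858215 F [ 0.0007 -1.4299 -3.2307] w 0.12457131388376681 q [-0.0854  0.635   0.6044  1.945  -0.5325  0.7248  0.2037]
```

Smooth; two more clicks.

```bash
python3 -m crank '[{"delta_rot":[0,0,5],"xyz":[0,0,0],"fingers":1},{"delta_rot":[0,0,11],"xyz":[0,0,0],"fingers":1},{"delta_rot":[0,0,17],"xyz":[0,0,0],"fingers":1},{"delta_rot":[0,0,23],"xyz":[0,0,0],"fingers":1},{"delta_rot":[0,0,29],"xyz":[0,0,0],"fingers":1},{"delta_rot":[0,0,35],"xyz":[0,0,0],"fingers":1},{"delta_rot":[0,0,41],"xyz":[0,0,0],"fingers":1},{"delta_rot":[0,0,47],"xyz":[0,0,0],"fingers":1},{"delta_rot":[0,0,53],"xyz":[0,0,0],"fingers":1},{"delta_rot":[0,0,58],"xyz":[0,0,0],"fingers":1}]'
python3 -m crank '[{"delta_rot":[0,0,2],"xyz":[0,0,0],"fingers":1},{"delta_rot":[0,0,2],"xyz":[0,0,0],"fingers":1},{"delta_rot":[0,0,2],"xyz":[0,0,0],"fingers":1}]'
python3 go.py .5204 -.2638 .053 -96.7
```

```text
t: 7.0
eef_pos: [0.5196, -0.2627, 0.0531]
tool_rot: [-0.001, 0.999, -0.039, -0.0]
contact_force: [-0.9, 0.1, -1.9]
gripper_width: 0.129
grasp_force: 40.8
t: 7.3
eef_pos: [0.5196, -0.2626, 0.0531]
tool_rot: [-0.001, 0.999, -0.054, -0.0]
contact_force: [-1.7, 1.8, 0.0]
gripper_width: 0.126
grasp_force: 41.1
t 7.3 pos [ 0.5196 -0.2626  0.0531] yaw -96.22 tilt [-0.0007  0.0011 -1.    ] xyz [0.0009 0.0011 0.0001] rotz 0.4847364603495521 F [-1.6645  1.7708  0.0407] w 0.1259601568207925 q [-0.2533  0.7429  0.867   1.9552 -0.7824  0.8217 -0.622 ]
```

```bash
python3 -m crank '[{"delta_rot":[0,0,0],"xyz":[0,0,0],"fingers":0.3},{"delta_rot":[0,0,0],"xyz":[0,0,0],"fingers":0.3},{"delta_rot":[0,0,0],"xyz":[0,0,0],"fingers":0.3},{"delta_rot":[0,0,0],"xyz":[0,0,0],"fingers":0.3},{"delta_rot":[0,0,0],"xyz":[0,0,-0.03],"fingers":0.3},{"delta_rot":[0,0,0],"xyz":[0,0,-0.06],"fingers":0.3},{"delta_rot":[0,0,0],"xyz":[0.03,-0.04,-0.1],"fingers":1},{"delta_rot":[0,0,0],"xyz":[0.0467,-0.085,-0.1],"fingers":1},{"delta_rot":[0,0,0],"xyz":[0.0467,-0.13,-0.1],"fingers":1},{"delta_rot":[0,0,0],"xyz":[0.0467,-0.13,-0.1],"fingers":1}]'
python3 go.py .5702 -.232 .07 -96.7
python3 - <<'E'
from h import *
out=[]
for n in('top','side'):
    c=viewer.read_camera(n); u,v=proj(c,[.545,-.26,.05])[0].astype(int)
    out.append(cv2.resize(cv2.convertScaleAbs(c['img'][v-55:v+55,u-50:u+50],alpha=1.7),(400,440),interpolation=cv2.INTER_CUBIC))
save('after.png',np.hstack(out))
E
```

```text
t: 8.3
eef_pos: [0.5838, -0.1306, 0.1526]
tool_rot: [-0.002, 0.999, -0.05, -0.0]
contact_force: [0.9, -0.6, 0.1]
gripper_width: 0.003
grasp_force: 0.0
t 8.3 pos [ 0.5838 -0.1306  0.1526] yaw -95.69 tilt [ 0.0002  0.0038 -1.    ] xyz [-0.0034  0.1025  0.0822] rotz 1.012383739679251 F [ 0.8931 -0.6109  0.1313] w 0.0031848075198581895 q [-0.5848  0.6565  1.0184  1.8637 -0.6661  1.0083 -0.9478]
```

View pics/after.png

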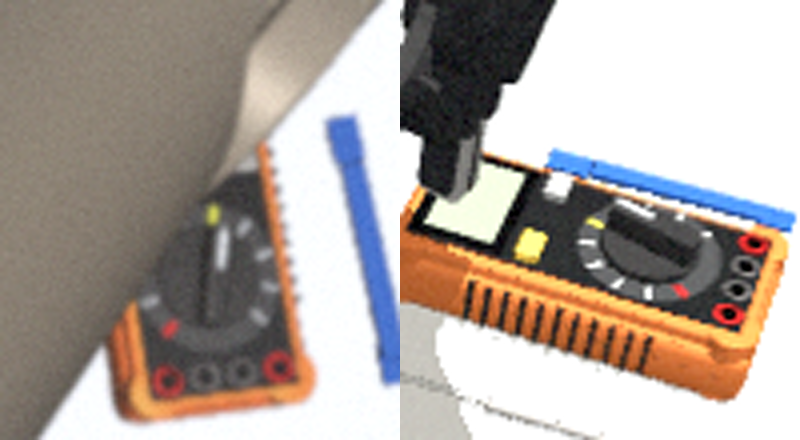

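```bash
python3 -m crank '[{"delta_rot":[0,0,1],"xyz":[-0.0034,0.05,0.03],"fingers":1},{"delta_rot":[0,0,1],"xyz":[-0.0034,0.1025,0.065],"fingers":1},{"delta_rot":[0,0,1],"xyz":[-0.0034,0.1025,0.0822],"fingers":1},{"delta_rot":[0,0,1],"xyz":[-0.0034,0.1025,0.0822],"fingers":1},{"delta_rot":[0,0,1],"xyz":[-0.0034,0.1025,0.0822],"fingers":1},{"delta_rot":[0,0,1],"xyz":[-0.0034,0.1025,0.0822],"fingers":1}]'
python3 go.py .5702 -.232 .05 -96.7
python3 - <<'E'
from h import *
c=viewer.read_camera('side'); u,v=proj(c,[.56,-.245,.05])[0].astype(int)
save('press.png',cv2.resize(cv2.convertScaleAbs(c['img'][v-50:v+50,u-60:u+60],alpha=1.7),(600,500),interpolation=cv2.INTER_CUBIC))
E
```

```text
t: 9.0
eef_pos: [0.5667, -0.2406, 0.0721]
tool_rot: [0.0, 0.998, -0.064, 0.001]
contact_force: [0.2, 0.6, 0.2]
gripper_width: 0.0
grasp_force: 0.0
t 9.0 pos [ 0.5667 -0.2406  0.0721] yaw -97.34 tilt [ 0.0015 -0.0001 -1.    ] xyz [ 0.0023 -0.009   0.0221] rotz -0.6373827291419332 F [0.2494 0.6487 0.1851] w 0.00040810530719282155 q [-0.3121  0.7655  0.8955  1.8683 -0.7673  0.8941 -0.7355]
```

View pics/press.png

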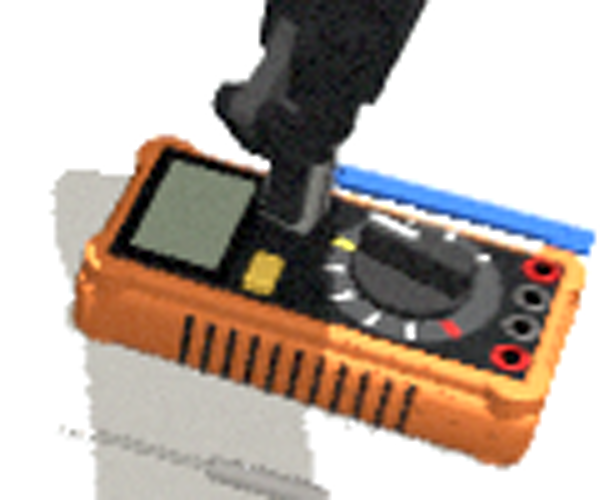

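```bash
python3 -m crank '[{"delta_rot":[0,0,0],"xyz":[0.0025,-0.009,0],"fingers":1},{"delta_rot":[0,0,0],"xyz":[0.0025,-0.009,0],"fingers":1},{"delta_rot":[0,0,0],"xyz":[0.0025,-0.009,0.012],"fingers":1},{"delta_rot":[0,0,0],"xyz":[0.0025,-0.009,0.02],"fingers":1},{"delta_rot":[0,0,0],"xyz":[0.0025,-0.009,0.02],"fingers":1},{"delta_rot":[0,0,0],"xyz":[0.0025,-0.009,0.02],"fingers":1}]'
python3 go.py .5702 -.232 .045 -96.7
```

```text
t: 9.65
eef_pos: [0.5694, -0.2318, 0.0507]
tool_rot: [-0.0, 0.998, -0.064, -0.0]
contact_force: [-0.3, 1.2, 1.8]
gripper_width: -0.006
grasp_force: 0.8
t 9.65 pos [ 0.5694 -0.2318  0.0507] yaw -97.36 tilt [-0.0009  0.0006 -1.    ] xyz [0.0009 0.     0.0057] rotz -0.6583150170054637 F [-0.2947  1.1618  1.8311] w -0.005532348017097266 q [-0.3098  0.7914  0.8678  1.8765 -0.795   0.8641 -0.7313]
```

```bash
python3 -m crank '[{"delta_rot":[0,0,0],"xyz":[0.001,0,0.002],"fingers":1},{"delta_rot":[0,0,0],"xyz":[0.001,0,0.003],"fingers":1},{"delta_rot":[0,0,0],"xyz":[0.001,0,0.004],"fingers":1},{"delta_rot":[0,0,0],"xyz":[0.001,0,0.005],"fingers":1},{"delta_rot":[0,0,0],"xyz":[0.001,0,0.005],"fingers":1}]'
python3 go.py .5702 -.232 .045 -96.7
```

```text
t: 10.15
eef_pos: [0.5704, -0.2325, 0.0478]
tool_rot: [-0.001, 0.998, -0.064, 0.0]
contact_force: [-5.0, 4.0, 18.2]
gripper_width: -0.0
grasp_force: 9.2
t 10.15 pos [ 0.5704 -0.2325  0.0478] yaw -97.39 tilt [ 0.0004  0.0013 -1.    ] xyz [-0.0002 -0.0005  0.0028] rotz -0.6936997323659853 F [-5.0344  3.9923 18.1732] w -1.2389781216116646e-06 q [-0.3055  0.7959  0.8635  1.8752 -0.8005  0.8607 -0.7276]
```

```bash
python3 -m crank '[{"delta_rot":[0,0,0],"xyz":[0,0,0.0007],"fingers":1},{"delta_rot":[0,0,0],"xyz":[0,0,0.0007],"fingers":1}]'
python3 go.py .5702 -.232 .045 -96.7
python3 - <<'E'
from h import *
c=viewer.read_camera('side'); u,v=proj(c,[.56,-.245,.05])[0].astype(int)
save('press2.png',cv2.resize(cv2.convertScaleAbs(c['img'][v-40:v+40,u-48:u+48],alpha=1.7),(600,500),interpolation=cv2.INTER_CUBIC))
E
```

```text
t: 10.35
eef_pos: [0.5704, -0.2326, 0.0477]
tool_rot: [-0.001, 0.998, -0.065, 0.0]
contact_force: [-7.8, 5.3, 23.4]
gripper_width: 0.002
grasp_force: 11.8
t 10.35 pos [ 0.5704 -0.2326  0.0477] yaw -97.4 tilt [ 0.0007  0.0018 -1.    ] xyz [-0.0003 -0.0005  0.0027] rotz -0.7015513588810904 F [-7.7908  5.3109 23.3909] w 0.001909976038383196 q [-0.305   0.7959  0.8632  1.8753 -0.8012  0.8606 -0.727 ]
```

View pics/press2.png

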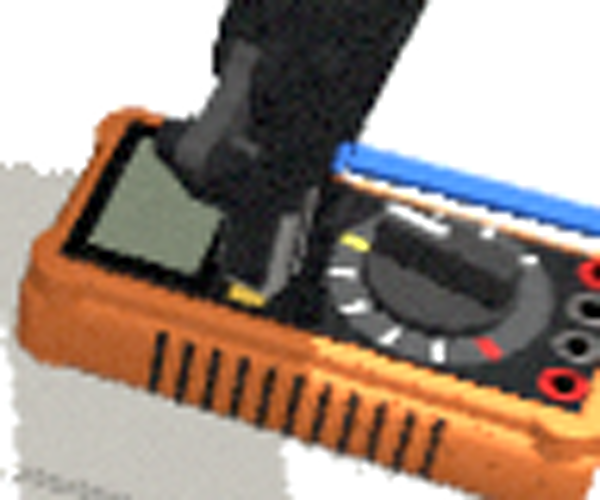

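```bash
python3 -m crank '[{"delta_rot":[0,0,0],"xyz":[0,0,-0.004],"fingers":1},{"delta_rot":[0,0,0],"xyz":[0,0,-0.01],"fingers":1},{"delta_rot":[0,0,0],"xyz":[0,0,-0.05],"fingers":1},{"delta_rot":[0,0,0],"xyz":[0,0,-0.1],"fingers":1},{"delta_rot":[0,0,0],"xyz":[0.03,-0.05,-0.14],"fingers":1},{"delta_rot":[0,0,0],"xyz":[0.03,-0.1,-0.16],"fingers":1},{"delta_rot":[0,0,0],"xyz":[0.03,-0.15,-0.16],"fingers":1},{"delta_rot":[0,0,0],"xyz":[0.03,-0.2,-0.16],"fingers":1},{"delta_rot":[0,0,0],"xyz":[0.03,-0.2,-0.16],"fingers":1},{"delta_rot":[0,0,0],"xyz":[0.03,-0.2,-0.16],"fingers":1}]'
python3 - <<'E'
from h import *
out=[]
for n in('top','side'):
    c=viewer.read_camera(n); u,v=proj(c,[.545,-.26,.05])[0].astype(int)
    out.append(cv2.resize(cv2.convertScaleAbs(c['img'][v-60:v+60,u-50:u+50],alpha=1.7),(400,480),interpolation=cv2.INTER_CUBIC))
save('final.png',np.hstack(out))
E
```

```text
t: 11.4
eef_pos: [0.6272, -0.0323, 0.2048]
tool_rot: [-0.001, 0.998, -0.06, -0.0]
contact_force: [-0.2, 1.2, -0.4]
gripper_width: -0.003
grasp_force: 0.0
```

View pics/final.png

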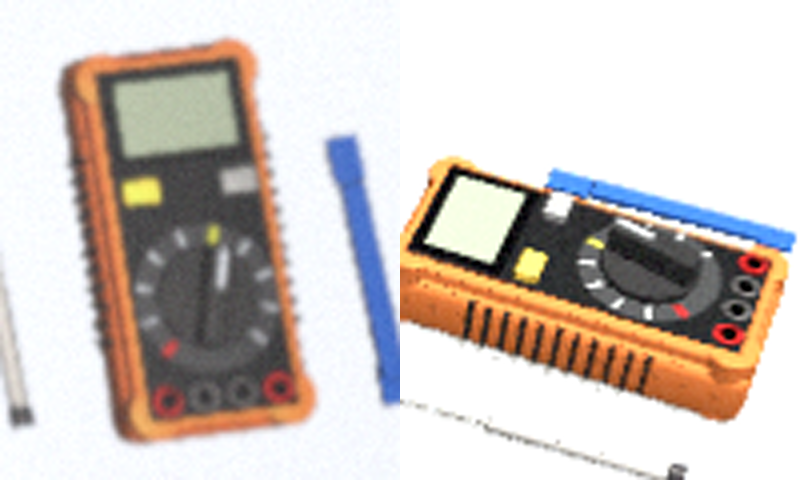

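The bar lines up with the yellow mark at (212,233) in the top view. Both keys are up, and the tools haven't moved.

```bash
python3 -c "
from station import job; print(job.hand_in())"
```

```text
the job is handed in; nothing more can be done
None
```

I turned the dial three clicks from click 2 to the fifth click (yellow mark), then pressed the yellow key down to its stop and let it come back up. The grey key wasn't touched, the laptop and tools were left alone, and the job was handed in at about 11.5 s with the arm clear; no verdict came back.

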